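# Load a tube mixer and key in its start sequence

### The job

Put the square tube carrier onto the mixer's square drive shaft, fully down and level, and let go of it. Then start the mixer with its keys, one at a time and each right down: the square key, then the round key, then the long bar key, letting each come back up before the next. Leave the cross-shaped key alone and do not push the tape roll about.

Things in the scene. Friction and masses are not known exactly. Their poses are not given: they have to be found in the camera images.
- mixer: white orbital tube mixer, fixed on the table: a flat box 280 (x) x 250 (y) x 55 mm high with a blue band round it; origin at the centre of its underside, on the table, z up; its key panel lies along its -x edge (the robot's side) and its drive shaft stands 45 mm to +x of its centre.
- shaft_top (a point): centre of the top of the mixer's drive shaft, 101 mm above the table: an upright steel bar 16 mm square, its top 5 mm tapered to 10 mm, standing 40 mm above the round rubber collar (70 mm across) on which the carrier rests. x and y are square to the bar's flats and turn with it; it turns against slight friction and starts within 35 degrees of the mixer's axes.
- carrier: loose tube carrier, 0.25 to 0.5 kg: white plate 130 x 130 x 12 mm, square grey hub in its middle, a capped tube (17 mm thick, top 74 mm up) near each corner, 46 mm off centre in x and y. Origin at the centre of its underside, z up, x and y square to plate and hub. Starts flat on the table, left of the mixer; fully home, its underside is 61 mm above the table.
- hub_top (a point): centre of the top of the carrier's hub, 52 mm above the carrier's underside; axes as the carrier's. The hub is 44 x 44 mm and is gripped from above across two parallel sides. A 20 mm square bore, parallel to the hub's sides, runs right through hub and plate, so any quarter turn fits the shaft, whose top ends 12 mm below the hub's top.
- square_top (a point): centre of the top face of the square key (30 x 30 mm), a white spring key in the row along the mixer's near edge, 75 mm above the table when up; its x and y axes are the mixer's. The four keys stand 55 mm apart; which key is at which place varies.
- round_top (a point): centre of the top face of the round key (34 mm across), a white spring key in the row along the mixer's near edge, 75 mm above the table when up; its x and y axes are the mixer's. The four keys stand 55 mm apart; which key is at which place varies.
- bar_top (a point): centre of the top face of the long bar key (42 mm along x, 18 mm wide), a white spring key in the row along the mixer's near edge, 75 mm above the table when up; its x and y axes are the mixer's. The four keys stand 55 mm apart; which key is at which place varies.
- cross_top (a point): centre of the top face of the cross-shaped key (two crossed bars, 36 mm long, 12 mm wide), the stop key: not to be pressed, a white spring key in the row along the mixer's near edge, 75 mm above the table when up; its x and y axes are the mixer's. The four keys stand 55 mm apart; which key is at which place varies.
- key_square (a joint): how far the square key is pressed down: 0 up, 0.008 m right down. It springs back by itself; 1.5 N starts it moving and about 6 N holds it right down. In its turn it must pass 0.005 m; out of turn, passing 0.003 m is already a mistake.
- key_round (a joint): how far the round key is pressed down: 0 up, 0.008 m right down. It springs back by itself; 1.5 N starts it moving and about 6 N holds it right down. In its turn it must pass 0.005 m; out of turn, passing 0.003 m is already a mistake.
- key_bar (a joint): how far the bar key is pressed down: 0 up, 0.008 m right down. It springs back by itself; 1.5 N starts it moving and about 6 N holds it right down. In its turn it must pass 0.005 m; out of turn, passing 0.003 m is already a mistake.
- key_cross (a joint): how far the cross key is pressed down: 0 up, 0.008 m right down. It springs back by itself; 1.5 N starts it moving and about 6 N holds it right down. In its turn it must pass 0.005 m; out of turn, passing 0.003 m is already a mistake.
- pip_square (a joint): how far the steel tell-tale pip (10 mm across, 33 mm to +x of the middle of the square key) has dropped: 0 standing 6 mm above its black base plate, about 0.007 m (flush) when dropped. A pressed key carries its own pip down with it and the pip stays down: it shows which keys have been pressed.
- pip_round (a joint): how far the steel tell-tale pip (10 mm across, 33 mm to +x of the middle of the round key) has dropped: 0 standing 6 mm above its black base plate, about 0.007 m (flush) when dropped. A pressed key carries its own pip down with it and the pip stays down: it shows which keys have been pressed.
- pip_bar (a joint): how far the steel tell-tale pip (10 mm across, 33 mm to +x of the middle of the bar key) has dropped: 0 standing 6 mm above its black base plate, about 0.007 m (flush) when dropped. A pressed key carries its own pip down with it and the pip stays down: it shows which keys have been pressed.
- pip_cross (a joint): how far the steel tell-tale pip (10 mm across, 33 mm to +x of the middle of the cross key) has dropped: 0 standing 6 mm above its black base plate, about 0.007 m (flush) when dropped. A pressed key carries its own pip down with it and the pip stays down: it shows which keys have been pressed.
- tape: loose roll of white tape lying flat, 84 mm across, 24 mm high, between carrier and mixer towards the far side; origin at the centre of its underside.

How it is judged:
By the outcome, as a careful person would: the job done as asked, in the order asked, and still so for the second after the job is handed in, with the robot touching nothing.
It also fails if it takes over 72 s, if anything falls off the work surface, if the arm or the gripper's body presses on something with over 40 N, if the wrist force passes 120 N, or if a joint passes its speed limit or range.

### The arm

A 6-joint arm with a two-finger parallel gripper is mounted at the origin on the work surface. World frame = base frame: x ahead of the robot, y to its left, z up, the work surface at z = 0. Lengths are in mm, angles in rad, forces in N, time in s.
With the tool pointing down it reaches from about 300 to 875 mm from the base axis. Payload 6.4 kg.
Tool frame: the origin (TCP) lies at the very end of the fingers, on their centre line; the grasp point (between the pads) lies 19 mm behind it (robot.pinch_z is the distance from the TCP to the grasp point, in mm); z points along the fingers, y is the line along which they close (so a half turn about z gives the same grasp; the last joint's range is limited). The gripper opens to 88 mm and grips with 3 to 60 N. Pads are 18 mm wide; open, the fingers measure 123 mm over their backs; the gripper's body (75 mm by 187 mm) begins 45 mm behind the grasp point.
Start: joints at [-1.351, 0.181, 1.607, -0, 1.354, -0.206], TCP at [237.521, -523.665, 238.714] pointing down, gripper open.
Joint ranges: [-2.99, 2.99], [-0.89, 2.07], [0.3, 2.58], [-1.14, 4.28], [0, 2.63], [-3.12, 3.12]. Speed limits (rad/s): [2.57, 2.57, 3.01, 3.14, 3.14, 3.14].

### API

Orientations are given as a unit quaternion [x, y, z, w].
In Python, from plant import robot, eyes, ticket gives the robot as it stands.
- The arm moves only by the tool send_rows, never from a script. Its argument "rows" is a list of rows, each a list of 2 entries, a list of its own where there are three numbers: the shift along the tool's x, y, z in units of 0.12 m (1.0 is 0.12 m), then the turn, a rotation vector about the tool's x, y, z in units of 180 degrees (1.0 is 180 degrees). A call has 1 to 20 rows; each row shifts and turns the commanded pose from where the row before left it, along the tool's axes as they then stand; what a row does not reach is not made up. A row lasts 1/10 s, in which the tool goes at most 50 mm and 8.59 degrees, less where a joint would pass 70% of its speed; a pose out of reach is approached as far as the arm can. A call with a number of a shift or a turn outside -1 to 1 is refused whole. A call with a gripper value outside its range is refused whole. "grip" is the finger opening in mm, from 0 to 88.1, set as the call begins (left out, the last holds). The fingers move at their own pace and stop on an object; "squeeze" is the grip in N (left out, the last holds). Time passes only in rows, so rows that do not move let the fingers close. It gives the time, the measured TCP pose, the force, the opening and the grip force at its end, in the units of the state.
- robot.sense(): the state, without advancing time (a new reading comes with each control period).
- eyes.camera(name): name is "scene" or "top" or "wrist"; returns a dict with "color" (384x512x3 uint8, red, green, blue), "fx", "fy", "cx", "cy" (pixels), "xyz" and "attitude" of the camera in the world. Camera axes: x right, y down, z forward; pixel columns grow to the right and rows downward; lengths in mm; the calibration is good to about 2 mm. A picture is of the moment at which its call begins. There is no depth.
- ticket.job_done(): hands the job in; it is judged then, once.
The state is a dict: "time_s": time; "joint_pos": joint angles; "joint_vel": joint speeds; "joint_torque": joint torques, N m; "tcp_pos": TCP position; "tool_rot": TCP orientation; "contact_force": force on the tool from outside, world axes, zero at the start; "moment": the same for the moment, N m; "finger_gap": finger opening in mm; "grasp_force": force on a finger pad.
Only numpy, scipy, OpenCV 4.12 (cv2) and the standard library are available. Lean on these libraries where they do the work, as an engineer would, in place of code of your own. Each camera call takes 0.05 s, during which the arm holds its last target. There are 200 camera calls.

## Working session

There is one attempt and no reset: what is moved stays moved. The work goes in short steps, Python scripts to look and compute and a tool call to move; the robot and the scene stay as the last step left them, time stands still between calls to the robot, and variables do not carry over. Pictures are saved under pics/ and viewed, at most 12 in all, crops included, and the job is handed in when it is done.

Besides the shell and the picture viewer there is one more tool, called after "Emit:" as name(argument=value, ...) on one line, values as JSON. send_rows: Moves the arm, as the interface text tells. Its arguments: {"type":"object","properties":{"rows":{"type":"array","items":{"type":"array"}},"grip":{"type":"number"},"squeeze":{"type":"number"}},"required":["rows"]}

```bash
ls; mkdir -p pics
python3 - <<'E'
from plant import robot, eyes
import cv2,numpy as np
for n in("scene","top","wrist"):
    c=eyes.camera(n); cv2.imwrite(f"pics/{n}0.png",c["color"][:,:,::-1])
    print(n,[round(float(c[k]),1) for k in("fx","fy","cx","cy")],np.round(c["xyz"],1),np.round(c["attitude"],4).tolist())
s=robot.sense();print(s)
E
```

```text
pics
scene [366.0, 366.0, 253.6, 191.7] [1133.3 -427.6  588. ] [0.8072, 0.3735, -0.2034, -0.4094]
top [476.5, 476.5, 256.4, 191.0] [ 476.8   -4.8 1017. ] [-0.7043, 0.7066, -0.0399, 0.0561]
wrist [274.8, 274.8, 252.1, 187.7] [ 313.  -489.2  383.9] [0.8297, -0.5339, -0.0893, 0.1362]
{'time_s': 0.15, 'joint_pos': array([-1.35127888e+00,  1.81401207e-01,  1.60775536e+00, -2.23174071e-06,
        1.35377905e+00, -2.06298811e-01]), 'joint_vel': array([ 0.00032378, -0.00237129, -0.00283107,  0.00049921, -0.00052297,
        0.00014373]), 'joint_torque': array([ 7.81416893e-04, -4.34232724e+01, -3.42173910e+01,  7.02705164e-02,
        3.55955923e-02, -8.56449742e-05]), 'tcp_pos': array([ 237.43935467, -523.24948208,  238.01085233]), 'tool_rot': array([ 9.77420280e-01,  2.11303444e-01, -5.52752049e-06, -6.71460438e-04]), 'contact_force': array([ 0.62445046, -0.83625849, -0.01312925]), 'moment': array([-0.01121223, -0.02519676,  0.01297444]), 'grasp_force': 0.0, 'finger_gap': 88.2166982747828}
```

View pics/top0.png

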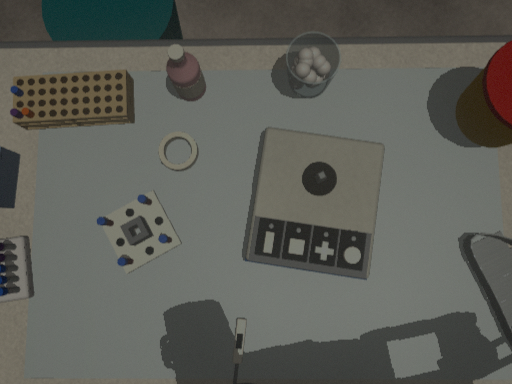

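View pics/scene0.png

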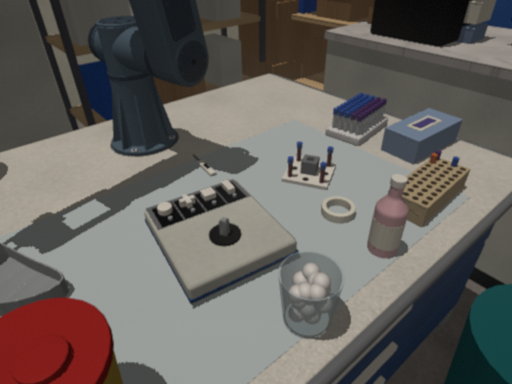

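The top view shows the carrier's hub near (137,230) and the tape at (178,151). The shaft is near (320,178). The keys, left to right, are bar (268,243), square (297,247), cross (324,250) and round (352,255). The scene view confirms the same layout.

```bash
cat > h.py <<'E'
from plant import robot, eyes, ticket
import cv2,numpy as np
from scipy.spatial.transform import Rotation as R
def ray(c,uv):
    d=np.array([(uv[0]-c["cx"])/c["fx"],(uv[1]-c["cy"])/c["fy"],1.])
    return R.from_quat(c["attitude"]).apply(d)
def plane(c,uv,z):
    d=ray(c,uv); return c["xyz"]+d*(z-c["xyz"][2])/d[2]
def proj(c,p):
    q=R.from_quat(c["attitude"]).inv().apply(np.array(p)-c["xyz"])
    return np.array([c["cx"]+c["fx"]*q[0]/q[2],c["cy"]+c["fy"]*q[1]/q[2]])
def tri(obs):
    A=np.zeros((3,3));b=np.zeros(3)
    for c,uv in obs:
        d=ray(c,uv);d/=np.linalg.norm(d);M=np.eye(3)-np.outer(d,d);A+=M;b+=M@c["xyz"]
    p=np.linalg.solve(A,b)
    return p,[np.round(proj(c,p)-uv,1) for c,uv in obs]
def blobs(mask,lo,hi):
    out=[]
    for k in cv2.findContours(mask.astype(np.uint8),cv2.RETR_CCOMP,cv2.CHAIN_APPROX_NONE)[0]:
        a=cv2.contourArea(k)
        if lo<a<hi:
            m=cv2.moments(k);out.append((m["m10"]/a,m["m01"]/a,a,cv2.minAreaRect(k)))
    return out
E
python3 - <<'E'
from h import *
c=eyes.camera("top");im=c["color"];g=cv2.cvtColor(im,cv2.COLOR_RGB2GRAY)
roi=g[215:270,250:370]
for u,v,a,r in blobs(roi>110,50,700): u+=250;v+=215;print("key",round(u,1),round(v,1),a,np.round(plane(c,(u,v),75),1),np.round(r[1],1),round(r[2],1))
h=cv2.cvtColor(im,cv2.COLOR_RGB2HSV)
for u,v,a,r in blobs(((h[...,0]>100)&(h[...,0]<130)&(h[...,1]>120))[190:280,90:185],8,200):
    u+=90;v+=190;print("cap",round(u,1),round(v,1),a,np.round(plane(c,(u,v),70),1))
print("hub",plane(c,(137,230),52),"shaft",plane(c,(320.5,175.5),101))
big=np.hstack([cv2.resize(im[190:280,90:185],None,fx=4,fy=4,interpolation=2),cv2.resize(im[140:230,275:370],None,fx=4,fy=4,interpolation=2)])
cv2.imwrite("pics/crop1.png",big[:,:,::-1])
E
```

```text
key 263.2 266.9 123.0 [456.    3.6  75. ] [ 6. 43.] 90.0
key 352.2 254.8 173.5 [ 479.2 -170.    75. ] [15. 15.] 90.0
key 324.0 250.5 120.0 [ 487.5 -115.3   75. ] [15.  14.3] 49.4
key 296.2 246.1 169.0 [496.2 -61.3  75. ] [14.1 13.6] 8.1
key 268.5 241.8 134.5 [504.7  -7.   75. ] [ 8.1 19.7] 8.1
cap 121.3 261.2 35.0 [467.5 284.5  70. ]
cap 162.3 238.4 31.5 [512.2 204.1  70. ]
cap 100.5 220.8 34.0 [547.6 329.4  70. ]
cap 141.1 198.2 28.5 [592.8 249.   70. ]
hub [529.95459856 260.1776223   52.        ] shaft [ 631.90831859 -108.60564867  101.        ]
```

View pics/crop1.png

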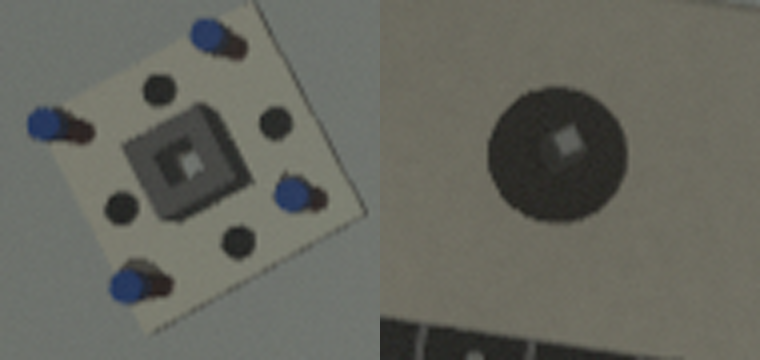

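Crop: carrier yaw is about 29° and the shaft top is near pixel (322,175.5). The key row gives a mixer yaw of about -8.9°. Next I'll measure the shaft and then the hub with the wrist camera.

```bash
cat >> h.py <<'E'
def go(p,xyaw):
    s=robot.sense();T=R.from_quat(s["tool_rot"]);x=T.apply([1,0,0]);y=np.degrees(np.arctan2(x[1],x[0]))
    d=T.inv().apply(np.array(p)-s["tcp_pos"])
    print("xyaw",round(y,2),"turn first, units/180",round(-((xyaw-y+180)%360-180)/180,4))
    T2=R.from_euler("z",xyaw,degrees=True)*R.from_euler("x",180,degrees=True)
    print("shift in present axes",np.round(d/120,3)," in turned axes",np.round(T2.inv().apply(np.array(p)-s["tcp_pos"])/120,3),"tilt",np.round(T.apply([0,0,1]),4),"t",s["time_s"],"tcp",np.round(s["tcp_pos"],1),"F",np.round(s["contact_force"],1))
E
python3 - <<'E'
from h import *
c=eyes.camera("wrist");s=robot.sense();T=R.from_quat(s["tool_rot"]);C=R.from_quat(c["attitude"])
print("cam in tool",np.round(T.inv().apply(c["xyz"]-s["tcp_pos"]),1),"axes",np.round((T.inv()*C).as_matrix(),3))
print("tcp pix",proj(c,s["tcp_pos"]))
# shaft viewing pose, xyaw 29
yaw=29.2;T2=R.from_euler("z",yaw,degrees=True)*R.from_euler("x",180,degrees=True)
go([560,-149,200],yaw)
go([530,266.5,180],yaw)
E
```

```text
cam in tool [  82.9    0.  -145.9] axes [[ 0.001 -0.947 -0.322]
 [ 1.     0.001 -0.001]
 [ 0.001 -0.322  0.947]]
tcp pix [252.35516005 240.44710339]
xyaw 24.4 turn first, units/180 -0.0267
shift in present axes [ 3.737 -1.731  0.321]  in turned axes [ 3.869 -1.412  0.319] tilt [-2.e-04  8.e-04 -1.e+00] t 0.25 tcp [ 237.4 -523.4  238.3] F [ 0.4  0.9 -0. ]
xyaw 24.4 turn first, units/180 -0.0267
shift in present axes [ 4.939 -4.988  0.49 ]  in turned axes [ 5.34  -4.557  0.486] tilt [-2.e-04  8.e-04 -1.e+00] t 0.25 tcp [ 237.4 -523.4  238.3] F [ 0.4  0.9 -0. ]
```

Emit:
send_rows(rows=[[[0,0,0],[0,0,-0.0267]],[[0.242,-0.088,0.02],[0,0,0]],[[0.242,-0.088,0.02],[0,0,0]],[[0.242,-0.088,0.02],[0,0,0]],[[0.242,-0.088,0.02],[0,0,0]],[[0.242,-0.088,0.02],[0,0,0]],[[0.242,-0.088,0.02],[0,0,0]],[[0.242,-0.088,0.02],[0,0,0]],[[0.242,-0.088,0.02],[0,0,0]],[[0.242,-0.088,0.02],[0,0,0]],[[0.242,-0.088,0.02],[0,0,0]],[[0.242,-0.088,0.02],[0,0,0]],[[0.242,-0.088,0.02],[0,0,0]],[[0.242,-0.088,0.02],[0,0,0]],[[0.242,-0.088,0.1],[0,0,0]],[[0.242,-0.088,0.15],[0,0,0]],[[0.242,-0.088,0.15],[0,0,0]],[[0,0,0],[0,0,0]],[[0,0,0],[0,0,0]]])

```text
time_s: 2.15
tcp_pos: [560.4, -149.0, 159.0]
tool_rot: [0.967, 0.253, -0.001, -0.0]
contact_force: [-0.8, 0.2, 0.8]
finger_gap: 88.2
grasp_force: 0.0
```

Run:
```python
from h import *
import pickle
c=eyes.camera("wrist");cv2.imwrite("pics/w1.png",c["color"][:,:,::-1]);pickle.dump(c,open("w1.pkl","wb"))
go([600,-149,150],29.2);print(proj(c,[632,-108.6,101]))
```

```text
xyaw 29.23 turn first, units/180 0.0002
shift in present axes [0.291 0.154 0.081]  in turned axes [0.291 0.154 0.081] tilt [-2.e-04 -4.e-04 -1.e+00] t 2.2 tcp [ 560.5 -149.9  159.7] F [-0.  -0.8 -0.5]
[252.33183305  95.31782497]
```

View pics/w1.png

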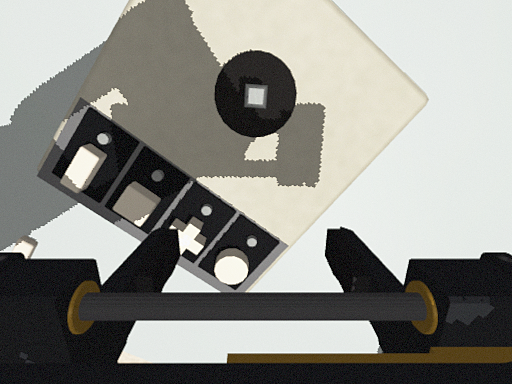

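Wrist view: the shaft top is a bright square at (256,95) in the collar. The keys are at (82,168) bar, (136,202) square, (188,240) cross and (231,266) round. I'll take a second view for parallax.

Emit:
send_rows(rows=[[[0,-0.2,0],[0,0,0]],[[0,-0.2,0],[0,0,0]],[[0,-0.2,0],[0,0,0]],[[0,0,0],[0,0,0]],[[0,0,0],[0,0,0]]])

```text
time_s: 2.7
tcp_pos: [526.0, -87.9, 160.8]
tool_rot: [0.968, 0.252, 0.001, 0.001]
contact_force: [0.6, -0.2, 1.5]
finger_gap: 88.0
grasp_force: 0.0
```

```bash
cat >> h.py <<'E'
def local(c,uv,r,f,lo,hi):
    u,v=int(uv[0]),int(uv[1]);g=cv2.cvtColor(c["color"],cv2.COLOR_RGB2GRAY)
    g=cv2.resize(g[v-r:v+r,u-r:u+r],None,fx=4,fy=4,interpolation=cv2.INTER_CUBIC)
    b=[(x/4+u-r-.375,y/4+v-r-.375,a/16,q) for x,y,a,q in blobs(f(g),lo*16,hi*16)]
    return min(b,key=lambda k:np.hypot(k[0]-uv[0],k[1]-uv[1])) if b else None
def rectyaw(c,uv,q,r,z):
    P=np.array([plane(c,(x/4+int(uv[0])-r-.375,y/4+int(uv[1])-r-.375),z)[:2] for x,y in cv2.boxPoints(q)])
    e=[P[(i+1)%4]-P[i] for i in range(4)];return P.mean(0),[round(float(np.degrees(np.arctan2(k[1],k[0]))%90),1) for k in e],[round(float(np.linalg.norm(k)),1) for k in e]
E
python3 - <<'E'
from h import *
import pickle
a=pickle.load(open("w1.pkl","rb"))
c=eyes.camera("wrist");pickle.dump(c,open("w2.pkl","wb"))
top=eyes.camera("top");pickle.dump(top,open("t2.pkl","wb"))
obs=[]
p0=plane(a,(256,95),101)
for k in(a,c):
    uv=proj(k,p0);g=cv2.cvtColor(k["color"],cv2.COLOR_RGB2GRAY)
    b=local(k,uv,20,lambda g:g>125,20,500)
    print("guess",uv,"center gray",g[int(uv[1]),int(uv[0])],b and np.round(b[:3],1))
    if b: obs.append((k,b[:2]));print(rectyaw(k,uv,b[3],20,101))
if len(obs)==2: print("shaft",tri(obs))
for n,uv0 in dict(bar=(82,168),square=(136,202),cross=(188,240),round=(231,266)).items():
    print(n,plane(a,uv0,75).round(1), "in view2",proj(c,plane(a,uv0,75)).round(1))
cv2.imwrite("pics/w2.png",c["color"][:,:,::-1])
E
```

```text
guess [256.  95.] center gray 207 [255.7  95.8 262.8]
(array([ 632.72715224, -110.94435712]), [25.3, 26.1, 26.5, 26.0], [11.5, 11.5, 11.5, 11.7])
guess [354.25544103  94.93216832] center gray 205 [353.7  95.6 254.2]
(array([ 633.02174807, -110.57379362]), [28.7, 23.3, 29.8, 23.2], [12.0, 11.8, 12.1, 12.0])
shaft (array([ 632.90847189, -110.82870569,  100.64389308]), [array([-0. , -0.1]), array([-0. ,  0.1])])
bar [507.9  -9.5  75. ] in view2 [163.4 168. ]
square [501.2 -61.9  75. ] in view2 [213.8 201.7]
cross [ 489.  -119.2   75. ] in view2 [261.9 239.4]
round [ 483.6 -168.1   75. ] in view2 [302.3 265.1]
```

View pics/w2.png

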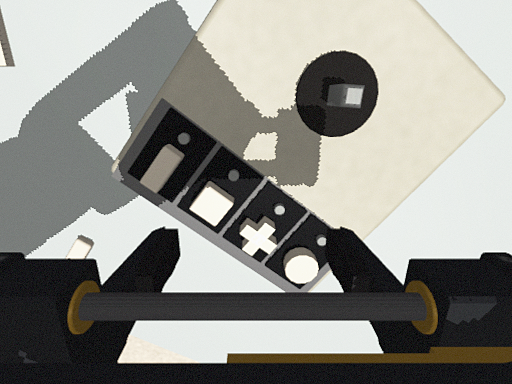

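View 2: the shaft top is at (354,96), triangulated at (632.9,-110.8,100.6) with a yaw of about 26°. The keys are clearly visible. I'm moving over to the carrier.

Emit:
send_rows(rows=[[[0.078,-0.256,0],[0,0,0]],[[0.078,-0.256,0],[0,0,0]],[[0.078,-0.256,0],[0,0,0]],[[0.078,-0.256,0.03],[0,0,0]],[[0.078,-0.256,0.05],[0,0,0]],[[0.078,-0.256,0.05],[0,0,0]],[[0.078,-0.256,0.05],[0,0,0]],[[0.078,-0.256,0.05],[0,0,0]],[[0.078,-0.256,0.05],[0,0,0]],[[0.078,-0.256,0.05],[0,0,0]],[[0,0,0],[0,0,0]],[[0,0,0],[0,0,0]]])

```text
time_s: 4.0
tcp_pos: [458.0, 227.0, 119.9]
tool_rot: [0.968, 0.253, 0.0, 0.0]
contact_force: [-0.2, 0.6, 0.1]
finger_gap: 88.2
grasp_force: 0.0
```

Run:
```python
from h import *
import pickle
c=eyes.camera("wrist");pickle.dump(c,open("w3.pkl","wb"));cv2.imwrite("pics/w3.png",c["color"][:,:,::-1])
print(proj(c,[530,266.5,52]));go([530,266.5,120],29.2)
w2=pickle.load(open("w2.pkl","rb"));w1=pickle.load(open("w1.pkl","rb"))
for n,e1,e2 in(("square",(136,202),(213,203)),("round",(231,266),(302,265)),("bar",(82,168),(163,168)),("cross",(188,240),(258,238))):
    B=[local(w,e,30,lambda g:g>t,80,1500) for w,e,t in((w1,e1,120),(w2,e2,120))]
    print(n,[(np.round(b[:3],1),plane(w,b[:2],75).round(1)) for w,b in zip((w1,w2),B) if b], tri([(w1,B[0][:2]),(w2,B[1][:2])])[0].round(1) if all(B) else None)
```

```text
[253.46522967  95.48840128]
xyaw 29.19 turn first, units/180 -0.0001
shift in present axes [0.685 0.    0.001]  in turned axes [0.685 0.    0.001] tilt [ 5.e-04 -4.e-04 -1.e+00] t 4.05 tcp [458.2 226.4 120.1] F [ 0.8 -0.4  1.1]
square [(array([134.1, 206. , 946.8]), array([496.7, -61.9,  75. ])), (array([210.9, 205.3, 990.7]), array([496.7, -61.2,  75. ]))] [495.7 -61.4  73.2]
round [(array([210. , 246.2,  84.5]), array([ 493.2, -140.3,   75. ])), (array([278.1, 243.8,  84.6]), array([ 492.4, -135.1,   75. ]))] [ 483.7 -142.2   57.8]
bar [(array([  81.1,  169.3, 1056.2]), array([506.4,  -9.3,  75. ])), (array([160. , 169.2, 871.4]), array([505.5,  -7.4,  75. ]))] [502.6  -6.2  68. ]
cross [(array([189.2, 239.4, 511.1]), array([ 490.2, -119.9,   75. ])), (array([ 252.6,  246.9, 1376.2]), array([ 477.6, -115.4,   75. ]))] [ 464.9 -123.1   42. ]
```

View pics/w3.png

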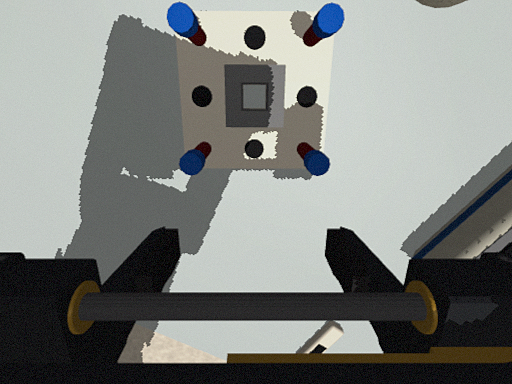

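Wrist view: the carrier is square to the image. The hub spans columns 225–285 and rows 65–127, and the caps are at (182,20), (329,19), (192,162) and (315,162). I'll triangulate the caps and hub with the top view.

Run:
```python
from h import *
import pickle
w=pickle.load(open("w3.pkl","rb"));t=pickle.load(open("t2.pkl","rb"))
def caps(c,lo,hi,box):
    h=cv2.cvtColor(c["color"],cv2.COLOR_RGB2HSV);x0,x1,y0,y1=box
    m=((h[...,0]>100)&(h[...,0]<130)&(h[...,1]>120))[y0:y1,x0:x1]
    return [(u+x0,v+y0) for u,v,a,r in blobs(m,lo,hi)]
A=caps(w,300,2000,(150,350,0,185));B=caps(t,8,200,(90,185,190,280));P=[]
for a in A:
    g=proj(t,plane(w,a,68));b=min(B,key=lambda q:np.hypot(*(q-g)));p,e=tri([(w,a),(t,b)]);P.append(p);print(np.round(a,1),np.round(b,1),p.round(1),e[0],plane(w,a,66).round(1))
P=np.array(P);Q=np.array([plane(w,a,66) for a in A])
for Z in(P,Q):
    print("mean",Z.mean(0).round(1));r=cv2.minAreaRect(Z[:,:2].astype(np.float32));print(r)
print("hub via wrist z52",plane(w,(254.6,96),52),"edges",[plane(w,q,52).round(1) for q in((225,96),(285,96),(255,65),(255,127))])
uvt=(135+.3,231.2);print("hub tri",tri([(w,(254.6,96)),(t,uvt)]))
b=local(w,(254.6,96),18,lambda g:g>130,50,900)
print("bore pix",b and b[:3])
```

```text
[316.  162.5] [162.3 238.3] [512.2 204.1  70.3] [ 0.2 -0.2] [511.6 202.7  66. ]
[192.  161.8] [121.2 261.1] [468.  283.7  71. ] [-1.   0.2] [466.8 283.5  66. ]
[327.9  20.3] [141.  198.4] [591.7 248.4  71.3] [ 0.2 -1.3] [592.7 247.6  66. ]
[182.1  19.6] [100.5 220.9] [544.4 316.2 107. ] [ 0.1 -0.7] [547.7 328.7  66. ]
mean [529.1 263.1  79.9]
((529.8709106445312, 265.9990234375), (91.05032348632812, 91.05760955810547), 29.058128356933594)
mean [529.7 265.6  66. ]
((529.6959838867188, 265.5980529785156), (92.6772232055664, 92.76586151123047), 29.06378936767578)
hub via wrist z52 [530.09811349 265.5936252   52.        ] edges [array([519.4, 284.7,  52. ]), array([541.1, 246. ,  52. ]), array([548.5, 275.7,  52. ]), array([510.7, 254.3,  52. ])]
hub tri (array([529.03109544, 265.71153776,  43.61448388]), [array([-0.9,  1.1]), array([ 0.1, -0.5])])
bore pix None
```

Emit:
send_rows(rows=[[[0.17,0.0015,0],[0,0,0]],[[0.17,0.0015,0],[0,0,0]],[[0.17,0.0015,0],[0,0,0]],[[0.17,0.0015,0],[0,0,0]],[[0,0,0.15],[0,0,0]],[[0,0,0.15],[0,0,0]],[[0,0,0.15],[0,0,0]],[[0,0,0],[0,0,0]],[[0,0,0],[0,0,0]]])

```text
time_s: 4.95
tcp_pos: [529.6, 265.2, 66.2]
tool_rot: [0.968, 0.251, -0.0, 0.0]
contact_force: [0.3, -0.4, 0.7]
finger_gap: 88.4
grasp_force: 0.0
```

Run:
```python
from h import *
go([530,265.7,22],29.1)
```

```text
xyaw 29.1 turn first, units/180 0.0
shift in present axes [ 0.005 -0.002  0.368]  in turned axes [ 0.005 -0.002  0.368] tilt [-2.e-04 -2.e-04 -1.e+00] t 4.95 tcp [529.6 265.2  66.2] F [ 0.3 -0.4  0.7]
```

Descend, then grip.

Emit:
send_rows(rows=[[[0.005,0,0.12],[0,0,0]],[[0,0,0.12],[0,0,0]],[[0,0,0.12],[0,0,0]],[[0,0,0],[0,0,0]],[[0,0,0],[0,0,0]]])

```text
time_s: 5.45
tcp_pos: [528.8, 266.6, 21.8]
tool_rot: [0.968, 0.252, -0.001, 0.0]
contact_force: [0.8, 0.4, 0.6]
finger_gap: 88.3
grasp_force: 0.0
```

Emit:
send_rows(rows=[[[0,0,0],[0,0,0]],[[0,0,0],[0,0,0]],[[0,0,0],[0,0,0]],[[0,0,0],[0,0,0]],[[0,0,0],[0,0,0]],[[0,0,0],[0,0,0]],[[0,0,0],[0,0,0]],[[0,0,0],[0,0,0]]], grip=35, squeeze=35)

```text
time_s: 6.25
tcp_pos: [529.7, 266.5, 22.9]
tool_rot: [0.968, 0.252, 0.0, 0.0]
contact_force: [1.1, -1.4, 1.1]
finger_gap: 43.2
grasp_force: 35.0
```

Emit:
send_rows(rows=[[[0,0,-0.1],[0,0,0]],[[0,0,-0.2],[0,0,0]],[[0,0,-0.25],[0,0,0]],[[0,0,-0.25],[0,0,0]],[[0,0,-0.25],[0,0,0.0172]],[[-0.02,0.1,-0.03],[0,0,0]],[[-0.045,0.2,0],[0,0,0]],[[-0.045,0.25,0],[0,0,0]],[[-0.045,0.25,0],[0,0,0]],[[-0.045,0.25,0],[0,0,0]],[[-0.045,0.25,0],[0,0,0]],[[-0.045,0.25,0],[0,0,0]],[[-0.045,0.25,0],[0,0,0]],[[-0.045,0.25,0],[0,0,0]],[[-0.045,0.25,0],[0,0,0]],[[-0.045,0.25,0],[0,0,0]],[[-0.045,0.25,0],[0,0,0]],[[-0.045,0.2,0],[0,0,0]],[[-0.025,0.15,0],[0,0,0]],[[-0.025,0.05,0],[0,0,0]]])

```text
time_s: 8.25
tcp_pos: [632.2, -112.4, 151.0]
tool_rot: [0.974, 0.225, -0.001, -0.0]
contact_force: [0.3, -0.6, -4.5]
finger_gap: 43.9
grasp_force: 35.0
```

Run:
```python
from h import *
import pickle
ps=[]
for i in range(4):
    eyes.camera("top") if i<3 else 0; ps.append(robot.sense()["tcp_pos"])
print(np.round(ps,1))
c=eyes.camera("wrist");pickle.dump(c,open("w4.pkl","wb"));cv2.imwrite("pics/w4.png",c["color"][:,:,::-1])
go([632.9,-110.8,150],26)
```

```text
[[ 632.1 -112.3  151.2]
 [ 632.  -111.   151.3]
 [ 632.  -110.   151.6]
 [ 632.  -110.   151.6]]
xyaw 26.14 turn first, units/180 0.0008
shift in present axes [0.001 0.013 0.015]  in turned axes [0.001 0.013 0.015] tilt [-1.2e-03  9.0e-04 -1.0e+00] t 8.45 tcp [ 632.1 -109.4  151.8] F [ 0.1  0.6 -4.3]
```

View pics/w4.png

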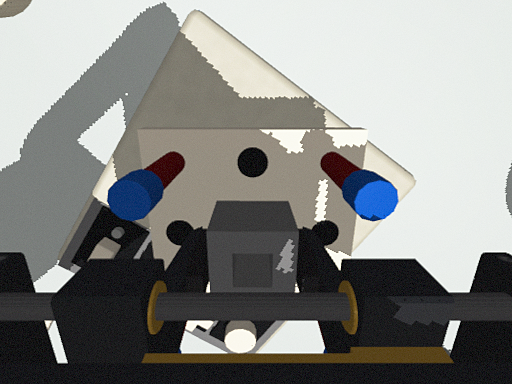

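Wrist view: the carrier is held level and the bore in the hub top is at about (232–274, 254–287). The two far caps are at (135,194) and (374,197). I'll work out the bore's offset from the TCP.

Run:
```python
from h import *
import pickle
w=pickle.load(open("w4.pkl","rb"))
# tool frame from camera mount (cam in tool: 82.9,0,-145.9)
C=R.from_quat(w["attitude"]);M=np.array([[0.001,-0.947,-0.322],[1,0.001,-0.001],[0.001,-0.322,0.947]])
T=C*R.from_matrix(M).inv();tcp=w["xyz"]-T.apply([82.9,0,-145.9]);x=T.apply([1,0,0]);print("tcp from cam",tcp.round(1),"xyaw",np.degrees(np.arctan2(x[1],x[0])).round(2))
zt=tcp[2]-22.4+52
f=lambda p:T.inv().apply(p-tcp).round(1)
for q in((232,271),(274,271),(253,254),(253,287),(250,229),(208,229),(293,229),(253,271)): print(q,f(plane(w,q,zt)))
h=cv2.cvtColor(w["color"],cv2.COLOR_RGB2HSV)
m=((h[...,0]>100)&(h[...,0]<130)&(h[...,1]>120))
for u,v,a,r in blobs(m,300,5000): print("cap",round(u),round(v),a,f(plane(w,(u,v),tcp[2]-22.4+66)))
g=cv2.cvtColor(w["color"],cv2.COLOR_RGB2GRAY)
print("col253",list(enumerate(g[222:294,253].tolist(),222))[::1])
print("row271",list(enumerate(g[270,200:300].tolist(),200))[::2])
```

```text
tcp from cam [ 632.1 -109.9  151.6] xyaw 26.11
(232, 271) [ -0.5 -10.1 -29.6]
(274, 271) [ -0.5  10.8 -29.6]
(253, 254) [  9.3   0.4 -29.6]
(253, 287) [-10.1   0.4 -29.6]
(250, 229) [ 22.8  -1.1 -29.6]
(208, 229) [ 22.8 -20.9 -29.6]
(293, 229) [ 22.9  19.2 -29.6]
(253, 271) [ -0.5   0.4 -29.6]
cap 370 195 1989.5 [ 45.2  46.4 -43.7]
cap 135 195 2032.5 [ 45.1 -46.6 -43.5]
col253 [(222, 61), (223, 55), (224, 55), (225, 54), (226, 60), (227, 56), (228, 56), (229, 55), (230, 53), (231, 63), (232, 67), (233, 78), (234, 72), (235, 72), (236, 74), (237, 70), (238, 68), (239, 70), (240, 72), (241, 68), (242, 73), (243, 72), (244, 70), (245, 74), (246, 66), (247, 72), (248, 72), (249, 69), (250, 72), (251, 75), (252, 76), (253, 66), (254, 57), (255, 61), (256, 54), (257, 50), (258, 52), (259, 57), (260, 61), (261, 59), (262, 54), (263, 54), (264, 60), (265, 56), (266, 54), (267, 57), (268, 60), (269, 60), (270, 57), (271, 57), (272, 55), (273, 57), (274, 53), (275, 55), (276, 53), (277, 57), (278, 59), (279, 54), (280, 52), (281, 50), (282, 56), (283, 57), (284, 53), (285, 55), (286, 57), (287, 66), (288, 71), (289, 73), (290, 72), (291, 70), (292, 53), (293, 37)]
row271 [(200, 21), (202, 21), (204, 9), (206, 22), (208, 43), (210, 76), (212, 72), (214, 73), (216, 71), (218, 72), (220, 73), (222, 69), (224, 74), (226, 66), (228, 69), (230, 70), (232, 65), (234, 50), (236, 57), (238, 57), (240, 56), (242, 62), (244, 55), (246, 62), (248, 53), (250, 58), (252, 54), (254, 55), (256, 59), (258, 60), (260, 50), (262, 55), (264, 56), (266, 61), (268, 62), (270, 50), (272, 64), (274, 69), (276, 65), (278, 91), (280, 67), (282, 64), (284, 141), (286, 150), (288, 153), (290, 153), (292, 136), (294, 71), (296, 61), (298, 16)]
```

Emit:
send_rows(rows=[[[0.005,0.01,0],[0,0,0]],[[0,0,0.1],[0,0,0]],[[0,0,0.08],[0,0,0]],[[0,0,0],[0,0,0]],[[0,0,0],[0,0,0]],[[0,0,0],[0,0,0]]])

```text
time_s: 9.05
tcp_pos: [634.0, -111.2, 130.9]
tool_rot: [0.974, 0.226, 0.0, 0.0]
contact_force: [-0.2, -0.9, -3.5]
finger_gap: 43.4
grasp_force: 35.0
```

Run:
```python
from h import *
ps=[]
for i in range(5): eyes.camera("top"); ps.append(robot.sense()["tcp_pos"])
print(np.round(ps,1),np.mean(ps,0).round(1))
go([633.3,-110.5,116],26)
```

```text
[[ 634.1 -111.3  131.1]
 [ 634.1 -111.3  131.2]
 [ 634.1 -111.3  131.2]
 [ 634.  -111.3  131.1]
 [ 634.  -111.3  131.1]] [ 634.1 -111.3  131.1]
xyaw 26.1 turn first, units/180 0.0006
shift in present axes [-0.002 -0.009  0.126]  in turned axes [-0.002 -0.009  0.126] tilt [ 6.e-04 -2.e-04 -1.e+00] t 9.3 tcp [ 634.  -111.3  131.1] F [ 0.1  0.7 -2.5]
```

Emit:
send_rows(rows=[[[-0.002,-0.003,0.03],[0,0,0]],[[0,0,0.03],[0,0,0]],[[0,0,0.03],[0,0,0]],[[0,0,0.03],[0,0,0]],[[0,0,0],[0,0,0]],[[0,0,0],[0,0,0]]])

```text
time_s: 9.9
tcp_pos: [633.3, -111.0, 116.1]
tool_rot: [0.974, 0.226, -0.0, -0.0]
contact_force: [0.7, 0.1, -4.0]
finger_gap: 43.9
grasp_force: 35.0
```

No contact force, so the bore is over the taper. I'll continue down.

Emit:
send_rows(rows=[[[0,0,0.04],[0,0,0]],[[0,0,0.04],[0,0,0]],[[0,0,0.04],[0,0,0]],[[0,0,0.04],[0,0,0]],[[0,0,0.04],[0,0,0]],[[0,0,0.02],[0,0,0]],[[0,0,0],[0,0,0]],[[0,0,0],[0,0,0]]])

```text
time_s: 10.7
tcp_pos: [633.5, -111.0, 89.9]
tool_rot: [0.974, 0.226, 0.0, 0.0]
contact_force: [-0.3, -0.5, -3.5]
finger_gap: 43.8
grasp_force: 35.0
```

Emit:
send_rows(rows=[[[0,0,0.02],[0,0,0]],[[0,0,0.02],[0,0,0]],[[0,0,0.008],[0,0,0]],[[0,0,0],[0,0,0]],[[0,0,0],[0,0,0]]])

```text
time_s: 11.2
tcp_pos: [633.4, -110.9, 84.1]
tool_rot: [0.974, 0.226, -0.0, -0.0]
contact_force: [0.8, 0.3, -4.3]
finger_gap: 43.7
grasp_force: 35.0
```

Emit:
send_rows(rows=[[[0,0,0.008],[0,0,0]],[[0,0,0.004],[0,0,0]],[[0,0,0],[0,0,0]],[[0,0,0],[0,0,0]]])

```text
time_s: 11.6
tcp_pos: [633.6, -111.0, 83.9]
tool_rot: [0.974, 0.226, 0.0, 0.0]
contact_force: [-3.9, 0.3, 5.8]
finger_gap: 43.5
grasp_force: 35.0
```

Seated on the collar, with the force up by about 10 N. I'll release it and retreat straight up.

Emit:
send_rows(rows=[[[0,0,0],[0,0,0]],[[0,0,0],[0,0,0]],[[0,0,0],[0,0,0]],[[0,0,0],[0,0,0]],[[0,0,0],[0,0,0]],[[0,0,0],[0,0,0]],[[0,0,-0.08],[0,0,0]],[[0,0,-0.12],[0,0,0]],[[0,0,-0.2],[0,0,0]],[[0,0,-0.2],[0,0,0]],[[0,0,-0.2],[0,0,0]],[[0,0,-0.2],[0,0,0]],[[0,0,0],[0,0,0]]], grip=86)

```text
time_s: 12.9
tcp_pos: [636.0, -111.8, 208.8]
tool_rot: [0.974, 0.226, 0.004, 0.003]
contact_force: [-0.2, -1.0, 0.6]
finger_gap: 86.1
grasp_force: 0.0
```

Run:
```python
from h import *
T=R.from_quat(robot.sense()["tool_rot"])
go([496.5,-61.5,205],-8.9)
```

```text
xyaw 26.12 turn first, units/180 0.1945
shift in present axes [-0.86  -0.888  0.02 ]  in turned axes [-1.214 -0.234  0.031] tilt [ 0.0087 -0.0032 -1.    ] t 12.9 tcp [ 636.  -111.8  208.8] F [-0.2 -1.   0.6]
```

Emit:
send_rows(rows=[[[0,0,0],[0,0,0.0389]],[[0,0,0],[0,0,0.0389]],[[0,0,0],[0,0,0.0389]],[[0,0,0],[0,0,0.0389]],[[0,0,0],[0,0,0.0389]],[[-0.2,-0.039,0],[0,0,0]],[[-0.2,-0.039,0],[0,0,0]],[[-0.2,-0.039,0],[0,0,0]],[[-0.2,-0.039,0],[0,0,0]],[[-0.2,-0.039,0],[0,0,0]],[[-0.2,-0.039,0],[0,0,0]],[[0,0,0.2],[0,0,0]],[[0,0,0.2],[0,0,0]],[[0,0,0.2],[0,0,0]],[[0,0,0.1],[0,0,0]],[[0,0,0],[0,0,0]],[[0,0,0],[0,0,0]]], grip=0)

```text
time_s: 14.6
tcp_pos: [495.8, -61.1, 119.3]
tool_rot: [0.997, -0.078, 0.0, 0.0]
contact_force: [-0.2, -0.2, -0.4]
finger_gap: 0.3
grasp_force: 0.0
```

Run:
```python
from h import *
s=eyes.camera("scene");w=eyes.camera("wrist")
big=np.hstack([cv2.resize(s["color"][110:290,130:310],(400,400),interpolation=2),cv2.resize(w["color"],(400,300))[:, :].copy() if 0 else cv2.copyMakeBorder(cv2.resize(w["color"],(400,300)),0,100,0,0,cv2.BORDER_CONSTANT)])
cv2.imwrite("pics/c5.png",big[:,:,::-1])
go([496.5,-61.5,80],-8.9)
h=cv2.cvtColor(s["color"],cv2.COLOR_RGB2HSV);m=((h[...,0]>100)&(h[...,0]<130)&(h[...,1]>120))[140:280,150:300]
```

```text
xyaw -8.9 turn first, units/180 -0.0
shift in present axes [0.    0.002 0.333]  in turned axes [0.001 0.002 0.333] tilt [ 2.1e-03 -7.0e-04 -1.0e+00] t 14.7 tcp [496.4 -61.3 120. ] F [ 0.1  0.1 -0.8]
```

View pics/c5.png

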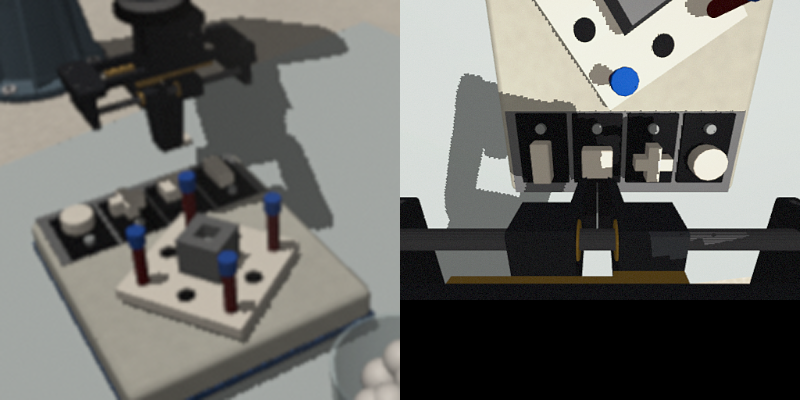

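The carrier sits level on the collar with its four tubes upright. The closed fingers are over the square key, which is at about (597,162) in the composite. I'll press it now.

Emit:
send_rows(rows=[[[0,0,0.15],[0,0,0]],[[0,0,0.15],[0,0,0]],[[0,0,0.05],[0,0,0]],[[0,0,0.02],[0,0,0]],[[0,0,0.02],[0,0,0]],[[0,0,0.02],[0,0,0]],[[0,0,0.02],[0,0,0]],[[0,0,0.01],[0,0,0]],[[0,0,0],[0,0,0]],[[0,0,0],[0,0,0]]])

```text
time_s: 15.7
tcp_pos: [496.0, -61.1, 67.3]
tool_rot: [0.997, -0.078, 0.0, 0.0]
contact_force: [-5.9, 1.2, 13.4]
finger_gap: 0.5
grasp_force: 6.8
```

Down at z 67.3 with 13 N. I'll raise and move two places over to the round key.

Emit:
send_rows(rows=[[[0,0,-0.05],[0,0,0]],[[0,0,-0.1],[0,0,0]],[[0,0,-0.15],[0,0,0]],[[0,0,-0.1],[0,0,0]],[[0,0,0],[0,0,0]],[[0,0.229,0],[0,0,0]],[[0,0.229,0],[0,0,0]],[[0,0.229,0],[0,0,0]],[[0,0.229,0],[0,0,0]],[[0,0,0],[0,0,0]],[[0,0,0],[0,0,0]]])

```text
time_s: 16.8
tcp_pos: [478.1, -169.5, 113.4]
tool_rot: [0.997, -0.078, -0.0, -0.0]
contact_force: [-0.9, 0.6, -0.1]
finger_gap: 0.6
grasp_force: 0.0
```

Run:
```python
from h import *
w=eyes.camera("wrist")
cv2.imwrite("pics/w6.png",w["color"][:,:,::-1])
go([479.2,-170,80],-8.9)
```

```text
xyaw -8.93 turn first, units/180 -0.0002
shift in present axes [0.01  0.008 0.278]  in turned axes [0.01  0.008 0.278] tilt [-7.e-04  9.e-04 -1.e+00] t 16.85 tcp [ 478.1 -168.9  113.4] F [-0.6 -0.5  0.4]
```

View pics/w6.png

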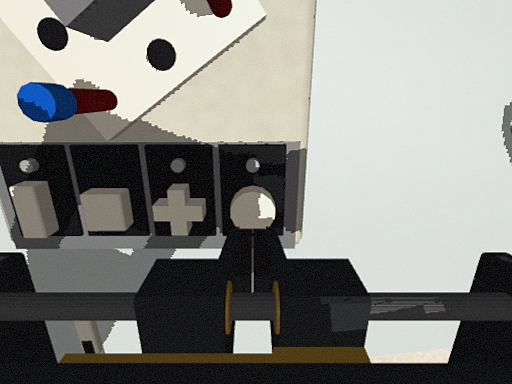

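The square key's pip is down. The bar, cross and round pips still stand, and the fingers line up with the round key at (253,208). I'll press the round key, then raise.

Emit:
send_rows(rows=[[[0.006,0,0.13],[0,0,0]],[[0,0,0.13],[0,0,0]],[[0,0,0.04],[0,0,0]],[[0,0,0.02],[0,0,0]],[[0,0,0.02],[0,0,0]],[[0,0,0.02],[0,0,0]],[[0,0,0.02],[0,0,0]],[[0,0,0.012],[0,0,0]],[[0,0,0],[0,0,0]],[[0,0,0],[0,0,0]]])

```text
time_s: 17.85
tcp_pos: [479.6, -169.4, 67.4]
tool_rot: [0.997, -0.078, 0.0, -0.0]
contact_force: [-1.7, 4.0, 6.0]
finger_gap: 0.5
grasp_force: 3.2
```

Emit:
send_rows(rows=[[[0,0,0.008],[0,0,0]],[[0,0,0],[0,0,0]],[[0,0,0],[0,0,0]]])

```text
time_s: 18.15
tcp_pos: [479.6, -169.4, 67.3]
tool_rot: [0.997, -0.078, 0.0, -0.0]
contact_force: [-4.1, 6.2, 14.3]
finger_gap: 0.4
grasp_force: 7.3
```

Emit:
send_rows(rows=[[[0,0,-0.05],[0,0,0]],[[0,0,-0.1],[0,0,0]],[[0,0,-0.15],[0,0,0]],[[0,0,-0.1],[0,0,0]],[[0,0,0],[0,0,0]],[[0,-0.275,0],[0,0,0]],[[0,-0.275,0],[0,0,0]],[[0,-0.275,0],[0,0,0]],[[0,-0.275,0],[0,0,0]],[[0,-0.275,0],[0,0,0]],[[0,0,0],[0,0,0]],[[0,0,0],[0,0,0]]])

```text
time_s: 19.35
tcp_pos: [504.4, -6.3, 113.4]
tool_rot: [0.997, -0.077, -0.0, 0.0]
contact_force: [0.3, 0.2, -0.7]
finger_gap: 0.2
grasp_force: 0.0
```

Run:
```python
from h import *
w=eyes.camera("wrist")
cv2.imwrite("pics/w7.png",w["color"][:,:,::-1])
go([505,-7.5,80],-8.9)
```

```text
xyaw -8.87 turn first, units/180 0.0002
shift in present axes [0.005 0.004 0.279]  in turned axes [0.005 0.004 0.279] tilt [-6.e-04 -3.e-04 -1.e+00] t 19.4 tcp [504.5  -7.  113.5] F [ 0.5 -0.3 -0.3]
```

View pics/w7.png

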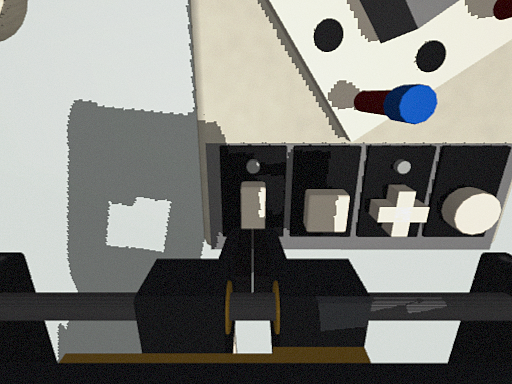

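The square and round pips are down, and the bar pip (253,167) and cross pip (403,167) are up. The fingers are lined up with the bar key, so I'll press it.

Emit:
send_rows(rows=[[[0.005,0.002,0.13],[0,0,0]],[[0,0,0.13],[0,0,0]],[[0,0,0.04],[0,0,0]],[[0,0,0.02],[0,0,0]],[[0,0,0.02],[0,0,0]],[[0,0,0.02],[0,0,0]],[[0,0,0.02],[0,0,0]],[[0,0,0.018],[0,0,0]],[[0,0,0],[0,0,0]],[[0,0,0],[0,0,0]]])

```text
time_s: 20.4
tcp_pos: [505.8, -7.5, 67.3]
tool_rot: [0.997, -0.077, 0.0, 0.001]
contact_force: [-5.6, -3.1, 10.5]
finger_gap: 0.7
grasp_force: 5.8
```

Emit:
send_rows(rows=[[[0,0,-0.05],[0,0,0]],[[0,0,-0.1],[0,0,0]],[[0,0,-0.2],[0,0,0]],[[0,0,-0.25],[0,0,0]],[[0,0,-0.25],[0,0,0]],[[0,0,0],[0,0,0]],[[0,0,0],[0,0,0]]])

```text
time_s: 21.1
tcp_pos: [505.7, -6.8, 169.0]
tool_rot: [0.997, -0.078, 0.001, -0.0]
contact_force: [0.1, 1.2, -0.1]
finger_gap: 0.5
grasp_force: 0.0
```

Run:
```python
from h import *
s=eyes.camera("scene");w=eyes.camera("wrist")
big=np.hstack([cv2.resize(s["color"][110:290,130:310],(400,400),interpolation=2),cv2.copyMakeBorder(cv2.resize(w["color"],(400,300)),0,100,0,0,cv2.BORDER_CONSTANT)])
cv2.imwrite("pics/c8.png",big[:,:,::-1])
```

```text
(no output)
```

View pics/c8.png

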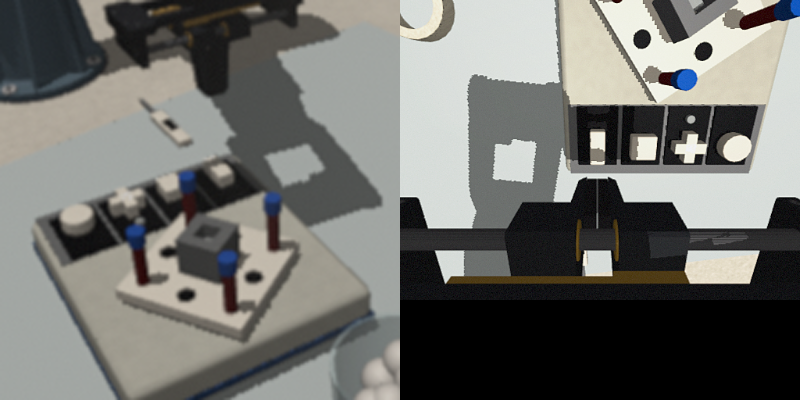

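Only the cross key's pip still stands, at (691,119). The other three are down, the keys are back up, and the carrier is seated level. I'm handing in.

```bash
python3 -c "
from plant import ticket
print(ticket.job_done())"
```

```text
the job is handed in; nothing more can be done
None
```

The carrier is fully down and level on the shaft and released; the square, round and bar keys were pressed in that order, the cross key was not pressed, the tape was not touched, and the job was handed in at about 21 s.

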